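Lock a lino block in the cutting jig

TASK

Get the lino block ready for carving: with a fingertip, push it along the jig's board into the corner, so that it lies against both the side fence and the end stop. Then push the arm of the wooden cam lever round clockwise (seen from above) until the cam has locked the block tight. Only push: the block stays flat on the board and is never lifted, and the gouge, roller, ink jar and eraser beside the jig are left where they are.

Things in the scene. Friction and masses are not known exactly. Their poses are not given: they have to be found in the camera images.
- jig: Fixed plywood cutting board on rubber feet, 250 (x) x 260 (y) mm, top face 15 mm above the table. Origin: centre of the board, at table height; x points to the end stop, y to the side fence. Two brown strips 20 mm wide rise 13 mm above it: side fence along the left edge, cork face at y = +105 mm (x -100 to 80), giving 1 mm per 20 N; hard end stop at the far edge, face at x = +95 mm (y -10 to 105).
- corner_home (a point): Where the block's centre lies when the block is home in the corner, against both side fence and end stop: a point fixed to the jig at jig x = +25, y = +55 mm, 26 mm above the table; axes as the jig's.
- block_center (a point): Centre of the lino block, half-way up (26 mm above the table); axes along its sides. Loose wooden block faced with dark lino, 140 (x) x 100 (y) x 22 mm, 0.2 to 0.4 kg, flat on the jig's board, top 37 mm above the table; slides with 1 to 4 N. Starts 20 to 35 mm short of the end stop, 6 to 9 mm off the side fence, turned under 2 degrees.
- cam_pivot (a point): Upright bolt on which the cam lever turns: a point on its axis at jig x = +25, y = -27.5 mm, 27 mm above the table, half-way up the lever; axes as the jig's. The round cam here (radius 22 mm, centre 12 mm off the bolt, square to the arm) faces the block's right side.
- lever_end (a point): Point on the centre line of the cam lever's arm, 115 mm from the bolt's axis, half-way up; x axis outward along the arm. Lever: one piece of pale wood, 17 to 37 mm above the table; straight arm 20 mm wide from the bolt to its round end, which reaches 10 mm beyond this point.
- cam_lever (a joint): Angle of the cam lever (rad), growing clockwise seen from above, 0 to 2.35; starts at 0 to 0.5 (open). The arm's direction, counter-clockwise from jig x, is -0.94 minus this value; at 2.2 it points along jig -x, beside the block. The cam meets a block lying home at about 1.7 and is tightest at 2.2. It stays where left; turning takes 0.12 N m free, up to 1 N m tight.
- gouge_1: Bystander: lino gouge with a pear-shaped wooden handle, 112 mm long, lying on the table in front of the jig, on the robot's side; origin at its centre, at table height.
- brayer: Bystander: ink roller with a wooden handle, 164 x 79 x 31 mm, lying on the table left of the jig; origin at its centre, at table height.
- ink_black: Bystander: ink jar with a black lid, 48 mm across, 50 mm high, standing on the table beyond the end stop; origin at the centre of its underside.
- eraser: Bystander: eraser in a card sleeve, 43 x 19 x 13 mm, lying on the table right of the jig; origin at its centre, at table height.
Not all that is in view belongs to the job. What is shaped like the part that bears block_center but blue, orange or turquoise is not meant.

How it is judged:
By the outcome, as a careful person would: the job done as asked, in the order asked, and still so for the second after the job is handed in, with the robot touching nothing.
It also fails if it takes over 58 s, if anything falls off the work surface, if the arm or the gripper's body presses on something with over 40 N, if the wrist force passes 120 N, or if a joint passes its speed limit or range.

ROBOT

A 7-joint arm with a two-finger parallel gripper is mounted at the origin on a cart in front of the work surface, level with it; the furniture and walls round the work are solid. World frame = base frame: x ahead of the robot, y to its left, z up, the work surface at z = 0. Lengths are in m, angles in rad, forces in N, time in s.
With the tool pointing down it reaches from about 0.35 to 0.9 m from the base axis. Payload 7.2 kg.
Tool frame: the origin (TCP) lies on the centre line of the jaws, within the pads' length; the fingertips stand 14 mm ahead of it and the grasp point (between the pads) lies 5 mm behind it; z points along the fingers, y is the direction in which the jaws open and shut (so a half turn about z gives the same grasp; the last joint's range is limited). The gripper opens to 85 mm and grips with 20 to 120 N. Pads are 22 mm wide; open, the fingers measure 114 mm over their backs; the gripper's body (76 mm by 85 mm) begins 54 mm behind the grasp point. The pads swing forward as they close: fully open they stand 13 mm farther back than shut.
Start: joints at [-1.306, 0.411, -0.013, 1.596, 0.006, 1.134, -0.082], TCP at [0.204, 0.591, 0.245] pointing down, gripper open.
Joint ranges: [-2.95, 2.95], [-0.29, 1.99], [-1.47, 1.44], [0.14, 2.54], [-1.03, 4.17], [0.13, 1.85], [-2.86, 2.86]. Speed limits (rad/s): [2.39, 2.39, 3.01, 3.01, 3.14, 3.14, 3.14].

INTERFACE

Orientations are given as [roll, pitch, yaw] about the fixed x, y, z axes, in that order (R = Rz(yaw) Ry(pitch) Rx(roll)).
In Python, from plant import robot gives the robot as it stands.
- The arm moves only by the tool step_arm, never from a script. Its argument "commands" is a list of rows, each a list of 7 numbers: the turn, a rotation vector about the tool's x, y, z in rad, then the shift along the tool's x, y, z in m, then the closure, from 0 (fully open) to 1 (shut). A call has 1 to 10 rows; each row is the pose to reach, as a shift and turn from the pose measured when the call began, along the tool's axes at that moment; what a row does not reach only later rows make up. A row lasts 1/8 s, in which the tool goes at most 62.5 mm and 10.7 degrees, less where a joint would pass 70% of its speed; a pose out of reach is approached as far as the arm can. A call with a gripper value outside its range is refused whole. The fingers move at their own pace and stop on an object; the grip force is fixed at half the most. Time passes only in rows, so rows that repeat a pose let the fingers close. It gives the time, the measured TCP pose, the force and the opening at its end, in the units of the state.
- robot.get_obs(): the state, without advancing time (a new reading comes with each control period).
- robot.camera(name): name is "side" or "top" or "wrist"; returns a dict with "color" (400x640x3 uint8, red, green, blue), "z_map" (400x640 float32, m along the optical axis (not along the pixel's ray), 0 where there is no reading), "fx", "fy", "cx", "cy" (pixels), "extrinsics" (4x4, takes a point from camera to world coordinates); the wrist camera has in their place "T_tool_cam" (4x4, takes a point from camera to tool coordinates, whose origin is the TCP and whose axes are the flange's). Camera axes: x right, y up, looking along -z (the intrinsics and any distortion apply to the point x, -y, -z); pixel columns grow to the right and rows downward; lengths in m; the calibration is good to about 2 mm. The wrist camera is an equidistant fisheye: a pixel r from the principal point sees the ray r / f radians off the axis. A picture is of the moment at which its call begins: read the wrist's pose just before it.
- robot.hand_in(): hands the job in, once; it reports no verdict.
The state is a dict: "time": time; "joint_pos": joint angles; "qvel": joint speeds; "effort": joint torques, N m; "eef_pos": TCP position; "eef_rot": TCP orientation; "contact_force": force on the tool from outside, world axes, zero at the start; "ft_torque": the same for the moment, N m; "opening": finger opening in m.
Only numpy, scipy, OpenCV 4.12 (cv2) and the standard library are available. Lean on these libraries where they do the work, as an engineer would, in place of code of your own. Each camera call takes 0.05 s, during which the arm holds its last target.

## Working session

There is one attempt and no reset: what is moved stays moved. The work goes in short steps, Python scripts to look and compute and a tool call to move; the robot and the scene stay as the last step left them, time stands still between calls to the robot, and variables do not carry over. Pictures are saved under pics/ and viewed, and the job is handed in when it is done.

Besides the shell and the picture viewer there is one more tool, called after "Emit:" as name(argument=value, ...), one argument or row to a line, values as JSON. step_arm: Moves the arm, as the interface text tells. Its arguments: {"type":"object","properties":{"commands":{"type":"array","items":{"type":"array","items":{"type":"number"}}}},"required":["commands"]}

```bash
mkdir -p pics; ls; python3 - <<'E'
from plant import robot
import cv2,numpy as np
o=robot.get_obs()
print({k:np.round(v,3) for k,v in o.items()})
for n in ["top","side"]:
    c=robot.camera(n)
    cv2.imwrite(f"pics/{n}0.png",c["color"][:,:,::-1]); np.savez(f"{n}0.npz",**c)
    print(n,c["fx"],c["fy"],c["cx"],c["cy"],np.round(c["extrinsics"],3),[k for k in c])
E
```

```text
pics
{'time': np.float64(0.0), 'joint_pos': array([-1.306,  0.412, -0.013,  1.597,  0.006,  1.134, -0.082]), 'qvel': array([ 0.   , -0.   , -0.001,  0.   ,  0.002,  0.002, -0.   ]), 'effort': array([-0.0000e+00, -6.0062e+01,  6.8100e-01, -2.9942e+01,  1.4000e-02,
        1.0000e-02, -0.0000e+00]), 'eef_pos': array([0.204, 0.59 , 0.244]), 'eef_rot': array([-3.14 ,  0.   ,  2.809]), 'contact_force': array([-0.394, -0.268, -0.302]), 'ft_torque': array([0.005, 0.03 , 0.021]), 'opening': np.float64(0.085)}
top 367.52484395158973 367.52484395158973 316.2220994861335 202.53733073313268 [[ 0.02   0.99  -0.138  0.441]
 [-1.     0.016 -0.024  0.041]
 [-0.021  0.139  0.99   0.983]
 [ 0.     0.     0.     1.   ]] ['color', 'z_map', 'fx', 'fy', 'cx', 'cy', 'extrinsics']
side 508.27239778954737 508.27239778954737 323.02061324685764 201.4779034323741 [[-0.959  0.168 -0.228  0.193]
 [-0.282 -0.616  0.735  1.262]
 [-0.017  0.769  0.639  1.088]
 [ 0.     0.     0.     1.   ]] ['color', 'z_map', 'fx', 'fy', 'cx', 'cy', 'extrinsics']
```

View pics/top0.png

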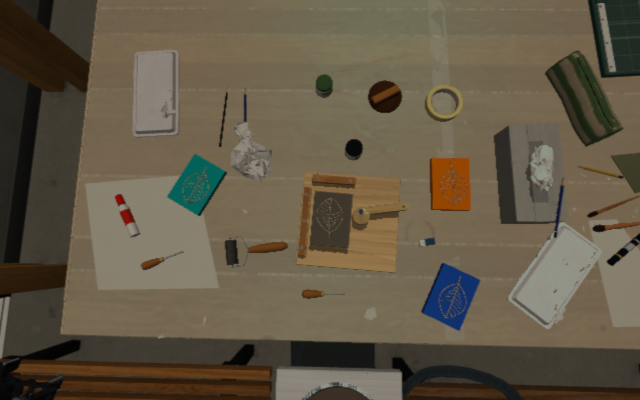

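View pics/side0.png

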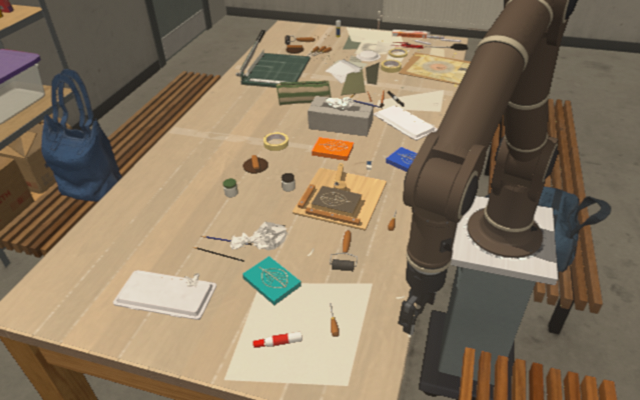

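The top view shows four block-shaped things: a dark one at (331,220) in the jig, turquoise (197,184), orange (451,184) and blue (451,296). The dark one on the jig fits the description. The lever arm runs from (360,214) to (404,209). I'll confirm with enlarged crops.

```bash
python3 - <<'E'
import cv2,numpy as np
t=cv2.imread("pics/top0.png")[160:310,220:440]
cv2.imwrite("pics/topcrop.png",cv2.resize(t,None,fx=3.6,fy=3.6,interpolation=cv2.INTER_CUBIC))
t=cv2.imread("pics/side0.png")[155:245,270:410]
cv2.imwrite("pics/sidecrop.png",cv2.resize(t,None,fx=5.5,fy=5.5,interpolation=cv2.INTER_CUBIC))
E
```

```text
(no output)
```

View pics/topcrop.png

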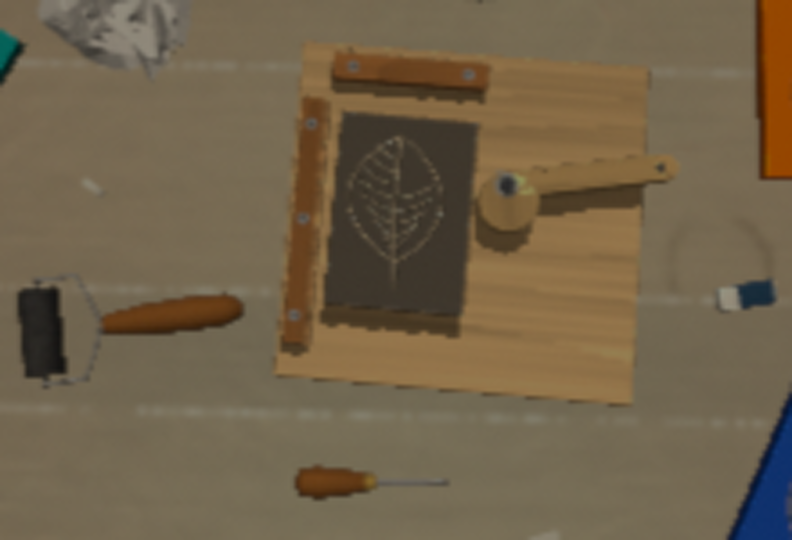

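View pics/sidecrop.png

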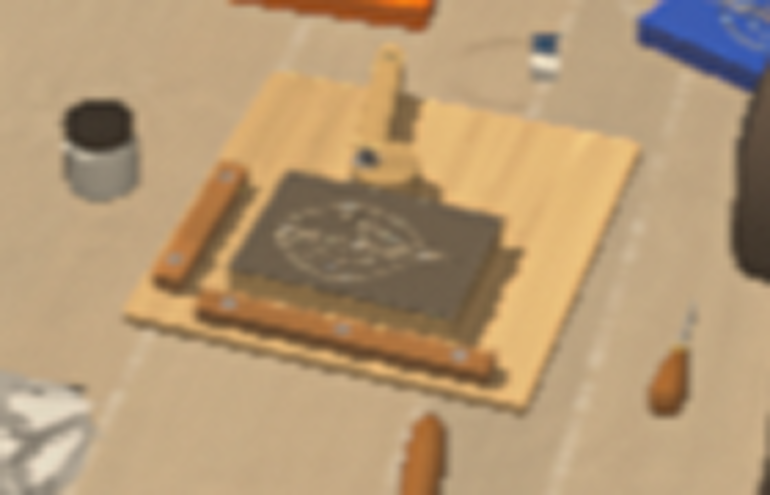

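The crops show the dark lino block in the jig, with gaps to both fences. The fence is on the left in the top view and the end stop is at the far edge. The lever points right, and the cam bulges toward the robot. Next I measure.

```bash
cat > h.py <<'E'
import cv2,numpy as np
def load(n): return dict(np.load(n))
def ray(c,u,v):
    E=c["extrinsics"]; d=E[:3,:3]@np.array([(u-c["cx"])/c["fx"],-(v-c["cy"])/c["fy"],-1.]); return E[:3,3],d
def onz(c,u,v,z):
    o,d=ray(c,u,v); return o+d*(z-o[2])/d[2]
def proj(c,p):
    E=c["extrinsics"]; q=E[:3,:3].T@(np.asarray(p)-E[:3,3]); return c["cx"]+c["fx"]*q[0]/-q[2], c["cy"]+c["fy"]*-q[1]/-q[2]
def tri(c1,p1,c2,p2):
    A=[];b=[]
    for c,p in((c1,p1),(c2,p2)):
        o,d=ray(c,*p);d=d/np.linalg.norm(d);M=np.eye(3)-np.outer(d,d);A.append(M);b.append(M@o)
    x=np.linalg.lstsq(np.vstack(A),np.hstack(b),rcond=None)[0];return x
def blockmask(c,roi):
    x0,y0,x1,y1=roi
    hsv=cv2.cvtColor(c["color"],cv2.COLOR_RGB2HSV); m=np.zeros(hsv.shape[:2],np.uint8)
    m[y0:y1,x0:x1]=((hsv[...,2]<100)&(hsv[...,1]<110))[y0:y1,x0:x1]*255
    m=cv2.morphologyEx(m,cv2.MORPH_CLOSE,np.ones((7,7)))
    cs,_=cv2.findContours(m,cv2.RETR_EXTERNAL,cv2.CHAIN_APPROX_NONE)
    return max(cs,key=cv2.contourArea),m
E
python3 - <<'E'
from h import *
T=load("top0.npz");S=load("side0.npz")
hs=cv2.cvtColor(T["color"],cv2.COLOR_RGB2HSV)
for p in [(331,235),(325,205),(330,252),(345,225),(380,250),(300,268),(304,230),(410,260),(360,219),(390,209)]: print(p,T["color"][p[1],p[0]],hs[p[1],p[0]])
ct,m=blockmask(T,(300,180,362,260)); print(cv2.contourArea(ct),cv2.minAreaRect(ct))
P=np.array([onz(T,u,v,.037)[:2] for u,v in ct[:,0]],np.float32)*1000
print("block",cv2.minAreaRect(P))
C=np.array([[305,43],[648,68],[632,402],[276,374]])/3.6+[220,160]-.36
for z in (.015,): print(np.round([onz(T,u,v,z) for u,v in C],4))
Cs=np.array([[283,73],[640,145],[522,410],[127,318]])/5.5+[270,155]-.4
# order TR? side: (283,73)=far right, (640,145)=near right,(522,410)=near left,(127,318)=far left
for a,b in zip([C[1],C[2],C[3],C[0]],Cs): print(np.round(tri(T,a,S,b),4))
E
```

```text
(331, 235) [60 53 42] [18 77 60]
(325, 205) [81 74 59] [20 69 81]
(330, 252) [140 110  70] [ 17 128 140]
(345, 225) [62 54 44] [17 74 62]
(380, 250) [143 113  72] [ 17 127 143]
(300, 268) [113 104  83] [ 21  68 113]
(304, 230) [102  65  31] [ 14 178 102]
(410, 260) [110 100  79] [ 20  72 110]
(360, 219) [116  91  55] [ 18 134 116]
(390, 209) [131 102  61] [ 18 136 131]
1959.5 ((326.6241455078125, 218.5103759765625), (47.003746032714844, 53.73042678833008), 4.763641834259033)
block ((532.6000366210938, 35.93049621582031), (121.15431213378906, 139.38926696777344), 85.65006256103516)
[[ 0.6596  0.0977  0.015 ]
 [ 0.6444 -0.1574  0.015 ]
 [ 0.4002 -0.1431  0.015 ]
 [ 0.4149  0.1128  0.015 ]]
[ 0.6413 -0.1588  0.0108]
[ 0.3987 -0.1444  0.0095]
[0.4148 0.1134 0.0077]
[0.6591 0.0977 0.0082]
```

Emit:
step_arm(
  commands=[
    [0,0,-0.09,-0.04,-0.046,-0.01,1],
    [0,0,-0.18,-0.08,-0.092,-0.03,1],
    [0,0,-0.274,-0.12,-0.138,-0.03,1],
    [0,0,-0.274,-0.16,-0.184,-0.03,1],
    [0,0,-0.274,-0.2,-0.23,-0.03,1],
    [0,0,-0.274,-0.24,-0.276,-0.03,1],
    [0,0,-0.274,-0.28,-0.322,-0.03,1],
    [0,0,-0.274,-0.32,-0.368,-0.03,1],
    [0,0,-0.274,-0.36,-0.414,-0.03,1],
    [0,0,-0.274,-0.4,-0.46,-0.03,1],
  ],
)

```text
time: 1.35
eef_pos: [0.4321, 0.023, 0.2754]
eef_rot: [-3.141, 0.0, 3.083]
contact_force: [2.5, 0.8, -0.1]
opening: 0.0001
```

```bash
python3 - <<'E'
from plant import robot
import cv2,numpy as np
o=robot.get_obs()
c=robot.camera("wrist")
print({k:np.round(v,4) for k,v in o.items()})
print([ (k,np.round(c[k],4)) for k in c if k not in("color","z_map")])
cv2.imwrite("pics/w1.png",c["color"][:,:,::-1]); np.savez("w1.npz",p=o["eef_pos"],r=o["eef_rot"],**c)
E
```

```text
{'time': np.float64(1.35), 'joint_pos': array([-0.5622,  0.0327,  0.412 ,  2.0129, -0.0136,  1.0988,  1.3682]), 'qvel': array([ 0.6092,  0.2421,  0.616 , -0.2236, -0.1083, -0.0024,  1.2695]), 'effort': array([ -2.991 , -32.0329,  -0.7608, -27.2383,   0.386 ,   0.4112,
        -2.1495]), 'eef_pos': array([0.4321, 0.023 , 0.2754]), 'eef_rot': array([-3.1406e+00,  2.0000e-04,  3.0832e+00]), 'contact_force': array([ 2.473 ,  0.8065, -0.111 ]), 'ft_torque': array([ 0.1006, -0.0922, -0.0277]), 'opening': np.float64(0.0001)}
[('fx', np.float64(309.7069)), ('fy', np.float64(309.7069)), ('cx', np.float64(315.536)), ('cy', np.float64(201.4592)), ('T_tool_cam', array([[-5.000e-04,  9.583e-01,  2.858e-01,  7.260e-02],
       [ 1.000e+00,  1.000e-04,  1.500e-03, -1.500e-03],
       [ 1.400e-03,  2.858e-01, -9.583e-01, -1.282e-01],
       [ 0.000e+00,  0.000e+00,  0.000e+00,  1.000e+00]]))]
```

View pics/w1.png

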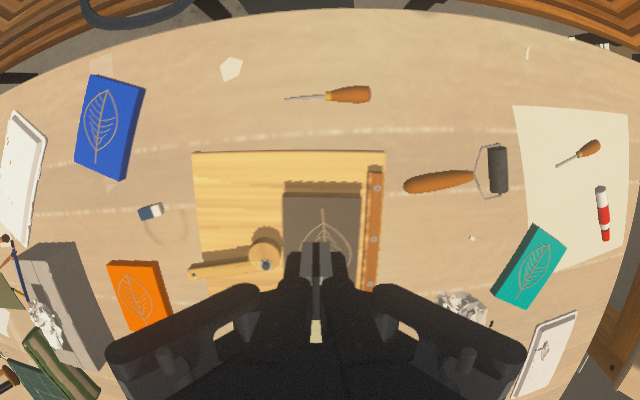

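The wrist image shows the block (about 320,230), fence (375,230) and lever (190–280,265), but the fingers hide the far part. I'll move ahead so the jig lies in the open upper half of the picture.

Emit:
step_arm(
  commands=[
    [0,0,0,-0.06,-0.01,0,1],
    [0,0,0,-0.12,-0.03,0,1],
    [0,0,0,-0.18,-0.045,0,1],
    [0,0,0,-0.22,-0.045,0,1],
    [0,0,0,-0.22,-0.045,0,1],
    [0,0,0,-0.22,-0.045,0,1],
  ],
)

```text
time: 2.15
eef_pos: [0.65, -0.0442, 0.2757]
eef_rot: [-3.137, 0.001, 3.076]
contact_force: [0.2, 0.2, -0.1]
opening: 0.0004
```

```bash
python3 - <<'E'
from plant import robot
import cv2,numpy as np
o=robot.get_obs()
c=robot.camera("wrist")
print({k:np.round(o[k],4) for k in ("time","joint_pos","qvel","eef_pos","eef_rot","contact_force")})
cv2.imwrite("pics/w2.png",c["color"][:,:,::-1]); np.savez("w2.npz",p=o["eef_pos"],r=o["eef_rot"],**c)
E
```

```text
{'time': np.float64(2.15), 'joint_pos': array([-0.347 ,  0.4613,  0.4962,  1.5135, -0.2226,  1.2233,  1.6859]), 'qvel': array([-0.0061, -0.0325,  0.003 ,  0.0146,  0.0014, -0.0012,  0.0017]), 'eef_pos': array([ 0.65  , -0.0442,  0.2757]), 'eef_rot': array([-3.1371e+00,  6.0000e-04,  3.0755e+00]), 'contact_force': array([ 0.1963,  0.1675, -0.0648])}
```

View pics/w2.png

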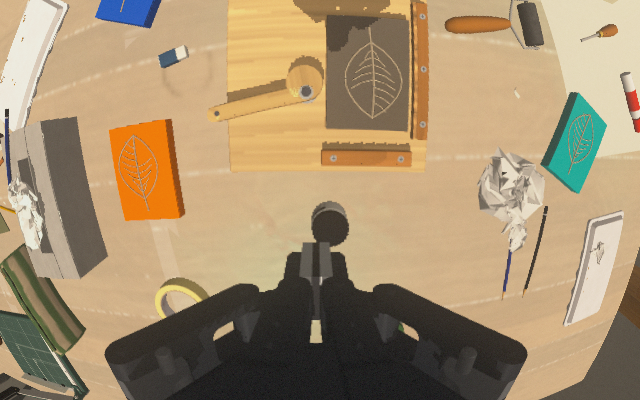

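```bash
python3 - <<'E'
import cv2
t=cv2.imread("pics/w2.png")[0:190,190:450]
cv2.imwrite("pics/w2crop.png",cv2.resize(t,None,fx=3,fy=3,interpolation=cv2.INTER_CUBIC))
t=cv2.imread("pics/w1.png")[130:300,175:410]
cv2.imwrite("pics/w1crop.png",cv2.resize(t,None,fx=3,fy=3,interpolation=cv2.INTER_CUBIC))
E
```

```text
(no output)
```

View pics/w2crop.png

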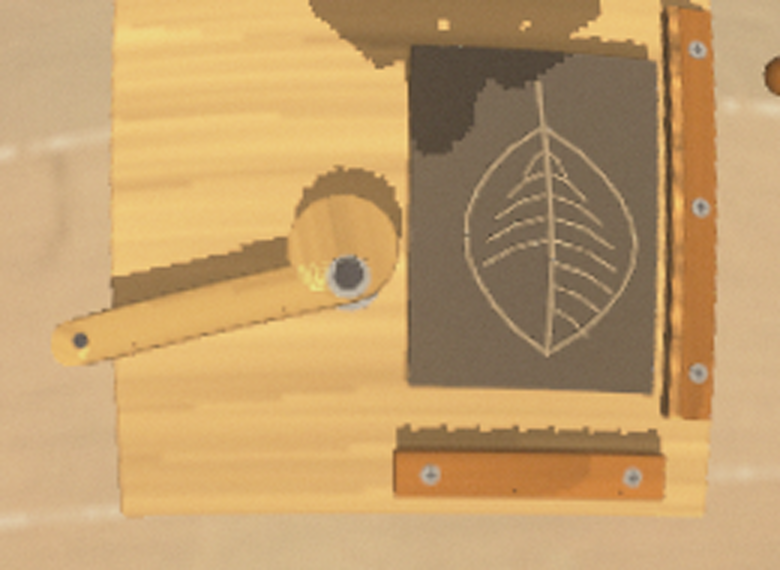

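View pics/w1crop.png

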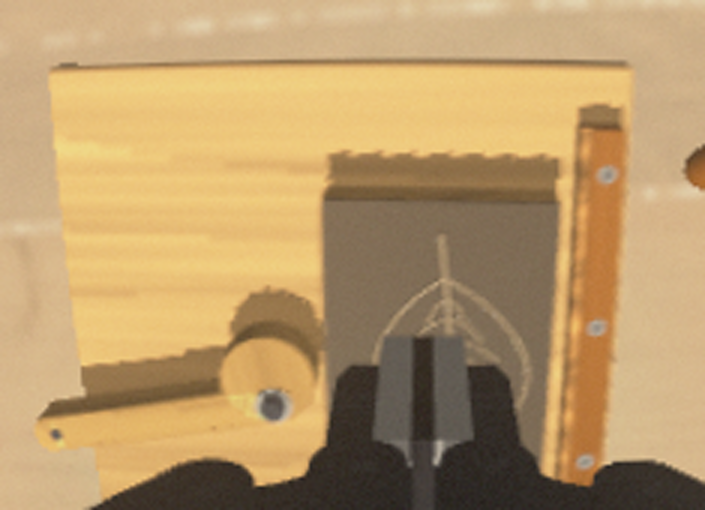

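```bash
cat >> h.py <<'E'
from scipy.spatial.transform import Rotation as Ro
def wray(c,u,v):
    x=(u-c["cx"])/c["fx"];y=(v-c["cy"])/c["fy"];r=np.hypot(x,y)
    s=np.sin(r)/max(r,1e-9); d=np.array([x*s,-y*s,-np.cos(r)])
    R=Ro.from_euler("xyz",c["r"]).as_matrix(); M=c["T_tool_cam"]
    return R@M[:3,3]+c["p"], R@M[:3,:3]@d
def wonz(c,u,v,z):
    o,d=wray(c,u,v); return o+d*(z-o[2])/d[2]
def tri2(r1,r2):
    A=[];b=[]
    for o,d in(r1,r2):
        d=d/np.linalg.norm(d);M=np.eye(3)-np.outer(d,d);A.append(M);b.append(M@o)
    x,res,_,_=np.linalg.lstsq(np.vstack(A),np.hstack(b),rcond=None);return x,np.sqrt(res)*1000
E
python3 - <<'E'
from h import *
W1=load("w1.npz");W2=load("w2.npz");T=load("top0.npz")
f2=lambda u,v:(u/3+190-.33,v/3-.33); f1=lambda u,v:(u/3+175-.33,v/3+130-.33); ft=lambda u,v:(u/3.6+220-.36,v/3.6+160-.36)
def p(n,l,z):
    for q in l: print(n,np.round(wonz(W2,*f2(*q),z)*1000,1))
p("block",[(411,46),(657,61),(652,392),(409,384)],.037)
p("boardfar",[(122,516),(707,516)],.015)
p("fence scr",[(698,49),(700,207),(698,373)],.028)
p("stop scr",[(430,475),(633,477)],.028)
p("stop inner",[(396,452),(664,455)],.028)
p("fence inner",[(681,15),(682,410)],.028)
p("bolt",[(348,274)],.040); p("hole",[(80,341)],.037)
for q in [(52,67),(630,65)]: print("boardnear w1",np.round(wonz(W1,*f1(*q),.015)*1000,1))
for n,a,b,t in [("bolt",(348,274),(274,404),(507,185)),("hole",(80,341),(57,434),(661,168)),("fs near",(698,49),(607,174),(294,315)),("fs mid",(700,207),(597,328),(303,218)),("blk near left",(657,61),(557,203),(325,308)),("blk near right",(411,46),(325,199),(462,315))]:
    x=tri2(wray(W2,*f2(*a)),wray(W1,*f1(*b))); y=tri2(wray(W2,*f2(*a)),ray(T,*ft(*t)))
    print(n,"w1w2",np.round(x[0]*1000,1),x[1],"w2top",np.round(y[0]*1000,1),y[1])
E
```

```text
block [460.2 -21.6  37. ]
block [466.7  77.2  37. ]
block [604.4  66.5  37. ]
block [597.2 -31.4  37. ]
boardfar [ 645.3 -159.2   15. ]
boardfar [661.5  98.1  15. ]
fence scr [457.4  98.9  28. ]
fence scr [527.4  93.7  28. ]
fence scr [597.4  89.7  28. ]
stop scr [635.4 -24.9  28. ]
stop scr [640.5  60.2  28. ]
stop inner [625.1 -38.2  28. ]
stop inner [631.7  73.9  28. ]
fence inner [442.   92.9  28. ]
fence inner [612.9  82.2  28. ]
bolt [552.4 -52.2  40. ]
hole [ 567.8 -162.2   37. ]
boardnear w1 [ 397.2 -141.8   15. ]
boardnear w1 [413.6 110.4  15. ]
bolt w1w2 [552.3 -52.5  38.7] [0.47437424] w2top [552.4 -51.7  37. ] [0.81969695]
hole w1w2 [ 567.7 -162.5   37.2] [0.54178453] w2top [ 567.4 -162.2   35.1] [0.93011392]
fs near w1w2 [457.7  97.6  29.3] [1.05542365] w2top [457.   99.9  26. ] [0.54211016]
fs mid w1w2 [527.5  92.8  29.6] [0.41658613] w2top [527.2  95.3  24.2] [0.49713158]
blk near left w1w2 [466.8  75.5  38.2] [1.92380544] w2top [463.5  78.8  28.8] [1.77790151]
blk near right w1w2 [459.7 -21.4  35.4] [0.17805604] w2top [459.2 -20.6  33. ] [1.10077109]
```

Emit:
step_arm(
  commands=[
    [0,0,0.004,0.055,0.015,0.01,1],
    [0,0,-0.004,0.11,0.03,0.03,1],
    [0,0,-0.004,0.165,0.045,0.06,1],
    [0,0,-0.004,0.217,0.059,0.1,1],
    [0,0,-0.004,0.217,0.059,0.15,1],
    [0,0,-0.004,0.217,0.059,0.19,1],
    [0,0,-0.004,0.217,0.059,0.2,1],
    [0,0,-0.004,0.217,0.059,0.2,1],
  ],
)

```text
time: 3.2
eef_pos: [0.4374, 0.0283, 0.0764]
eef_rot: [-3.138, 0.001, 3.079]
contact_force: [0.2, -0.7, 0.9]
opening: -0.0002
```

```bash
cat >> h.py <<'E'
O=np.array([.5289,-.023]);yw=-.062
JR=np.array([[np.cos(yw),-np.sin(yw)],[np.sin(yw),np.cos(yw)]])
def tojig(p): return JR.T@(np.asarray(p)[:2]-O)*1000
def fromjig(x,y): return O+JR@np.array([x,y])/1000
def plan(x,y,z=None):
    from plant import robot
    o=robot.get_obs();R=Ro.from_euler("xyz",o["eef_rot"]).as_matrix()
    t=np.r_[fromjig(x,y),o["eef_pos"][2] if z is None else z]
    return np.round(R.T@(t-o["eef_pos"]),4)
def st():
    from plant import robot
    o=robot.get_obs(); print("t",round(float(o["time"]),2),"jig",np.round(tojig(o["eef_pos"]),1),"z",round(o["eef_pos"][2]*1000,1),"rot",np.round(o["eef_rot"],4),"F",np.round(o["contact_force"],1),"J",np.round(o["joint_pos"],2))
E
python3 -c "
from h import *
st();print(plan(-95,46,.037))"
```

```text
t 3.2 jig [-94.5  45.5] z 76.4 rot [-3.1378e+00  1.4000e-03  3.0795e+00] F [ 0.2 -0.7  0.9] J [-0.51  0.36  0.41  2.22 -0.24  0.6   1.58]
[0.0005 0.0006 0.0394]
```

Emit:
step_arm(
  commands=[
    [0,0,0,0,0,0.02,1],
    [0,0,0,0,0,0.035,1],
    [0,0,0,0,0,0.039,1],
    [0,0,0,0,0,0.039,1],
  ],
)

```text
time: 3.7
eef_pos: [0.4376, 0.028, 0.0376]
eef_rot: [-3.138, 0.001, 3.079]
contact_force: [-0.1, 0.1, 0.3]
opening: 0.0003
```

```bash
python3 - <<'E'
from h import *
from plant import robot
st()
for n,(x0,y0,x1,y1) in (("side",(270,130,430,245)),("wrist",(0,0,640,400))):
    o=robot.get_obs();c=robot.camera(n); t=c["color"][y0:y1,x0:x1,::-1]
    if n=="wrist":np.savez("w3.npz",p=o["eef_pos"],r=o["eef_rot"],**c)
    f=4.5 if n=="side" else 1.25
    cv2.imwrite(f"pics/{n}3.png",cv2.resize(t,None,fx=f,fy=f,interpolation=cv2.INTER_CUBIC))
E
```

```text
t 3.7 jig [-94.3  45.3] z 37.6 rot [-3.1378e+00  1.4000e-03  3.0792e+00] F [-0.1  0.1  0.3] J [-0.47  0.44  0.36  2.24 -0.3   0.51  1.63]
```

View pics/side3.png

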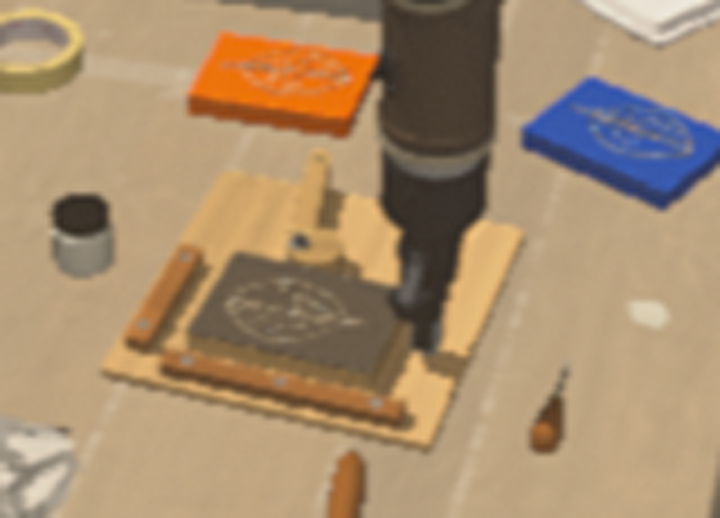

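View pics/wrist3.png

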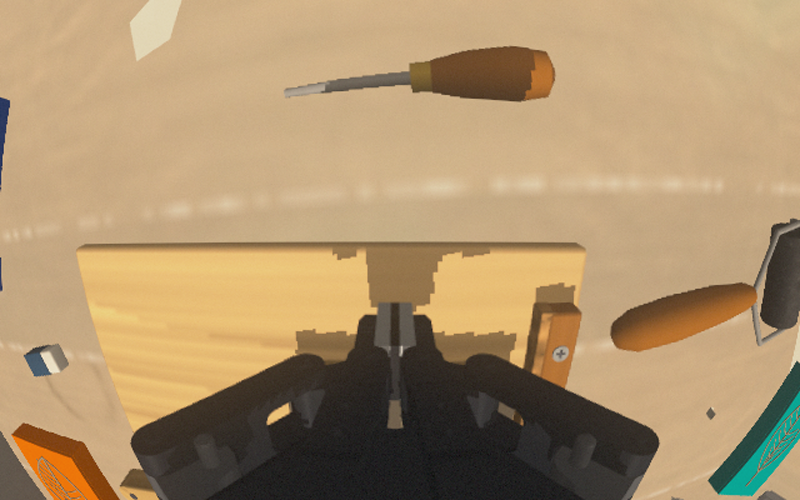

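The fingertip is down close to the board, about 12 mm behind the block's near face, with nothing else in the way. I'll push it toward the end stop.

Emit:
step_arm(
  commands=[
    [0,0,0,-0.007,0.0,0,1],
    [0,0,0,-0.012,0.0,0,1],
    [0,0,0,-0.015,0.0,0,1],
    [0,0,0,-0.018,0.0,0,1],
    [0,0,0,-0.021,0.0,0,1],
    [0,0,0,-0.024,0,0,1],
    [0,0,0,-0.027,0,0,1],
    [0,0,0,-0.03,0,0,1],
    [0,0,0,-0.033,0,0,1],
    [0,0,0,-0.034,0,0,1],
  ],
)

```text
time: 5.05
eef_pos: [0.4718, 0.026, 0.0379]
eef_rot: [-3.138, 0.002, 3.079]
contact_force: [-3.0, 0.8, 2.9]
opening: 0.0003
```

```bash
python3 - <<'E'
from h import *
st()
E
```

```text
t 5.05 jig [-60.   45.4] z 37.9 rot [-3.1380e+00  1.9000e-03  3.0793e+00] F [-3.   0.8  2.9] J [-0.44  0.48  0.36  2.16 -0.31  0.55  1.65]
```

Emit:
step_arm(
  commands=[
    [0,0,0,-0.001,0,0,1],
    [0,0,0,-0.002,0,0,1],
    [0,0,0,-0.003,0,0,1],
  ],
)

```text
time: 5.42
eef_pos: [0.4753, 0.0258, 0.038]
eef_rot: [-3.138, 0.003, 3.079]
contact_force: [-1.2, -0.5, -0.3]
opening: -0.0002
```

```bash
python3 - <<'E'
from h import *
st()
E
```

```text
t 5.42 jig [-56.5  45.4] z 38.0 rot [-3.1380e+00  2.8000e-03  3.0793e+00] F [-1.2 -0.5 -0.3] J [-0.44  0.48  0.36  2.15 -0.31  0.55  1.65]
```

Emit:
step_arm(
  commands=[
    [0,0,0,-0.001,0,0,1],
    [0,0,0,-0.002,0,0,1],
  ],
)

```text
time: 5.68
eef_pos: [0.4769, 0.0257, 0.0379]
eef_rot: [-3.138, 0.002, 3.079]
contact_force: [-5.2, 1.2, 4.3]
opening: -0.0001
```

```bash
python3 - <<'E'
from h import *
st()
E
```

```text
t 5.67 jig [-54.9  45.4] z 37.9 rot [-3.1380e+00  1.8000e-03  3.0793e+00] F [-5.2  1.2  4.3] J [-0.44  0.49  0.36  2.15 -0.31  0.55  1.65]
```

Emit:
step_arm(
  commands=[
    [0,0,0,-0.001,0,0,1],
    [0,0,0,-0.0015,0,0,1],
  ],
)

```text
time: 5.92
eef_pos: [0.477, 0.0257, 0.0378]
eef_rot: [-3.138, -0.001, 3.079]
contact_force: [-8.2, 0.4, 6.0]
opening: 0.0003
```

```bash
python3 - <<'E'
from h import *
st()
E
```

```text
t 5.92 jig [-54.9  45.4] z 37.8 rot [-3.1382e+00 -1.2000e-03  3.0794e+00] F [-8.2  0.4  6. ] J [-0.44  0.49  0.35  2.15 -0.31  0.56  1.65]
```

The block stopped against the end stop: the force rose with no further motion. I'll back off and go round to its right side at board level.

Emit:
step_arm(
  commands=[
    [0,0,0,0.007,0,0,1],
    [0,0,0,0.013,0,0,1],
    [0,0,0,0.013,-0.035,0,1],
    [0,0,0,0.013,-0.07,0,1],
    [0,0,0,0.012,-0.086,0,1],
    [0,0,0,0.005,-0.086,0,1],
    [0,0,0,-0.01,-0.086,0,1],
    [0,0,0,-0.021,-0.086,0,1],
    [0,0,0,-0.024,-0.086,0,1],
    [0,0,0,-0.024,-0.086,0,1],
  ],
)

```text
time: 7.18
eef_pos: [0.4956, -0.0612, 0.0378]
eef_rot: [-3.138, -0.002, 3.08]
contact_force: [0.1, 0.5, -0.6]
opening: 0.0003
```

```bash
python3 - <<'E'
from h import *
st()
E
```

```text
t 7.17 jig [-30.9 -40.2] z 37.8 rot [-3.1381e+00 -1.6000e-03  3.0801e+00] F [ 0.1  0.5 -0.6] J [-0.25  0.51  0.35  2.09 -0.3   0.58  1.82]
```

Emit:
step_arm(
  commands=[
    [0,0,0,0,0.008,0,1],
    [0,0,0,0,0.014,0,1],
    [0,0,0,0,0.018,0,1],
    [0,0,0,0,0.021,0,1],
    [0,0,0,0,0.024,0,1],
    [0,0,0,0,0.026,0,1],
  ],
)

```text
time: 7.92
eef_pos: [0.4971, -0.0353, 0.0377]
eef_rot: [-3.138, -0.002, 3.08]
contact_force: [-0.9, -4.4, -0.1]
opening: 0.0003
```

```bash
python3 - <<'E'
from h import *
st()
E
```

```text
t 7.92 jig [-31.  -14.3] z 37.7 rot [-3.1379e+00 -1.8000e-03  3.0800e+00] F [-0.9 -4.4 -0.1] J [-0.3   0.51  0.35  2.1  -0.3   0.58  1.77]
```

Emit:
step_arm(
  commands=[
    [0,0,0,0,0.0015,0,1],
    [0,0,0,0,0.003,0,1],
    [0,0,0,0,0.004,0,1],
  ],
)

```text
time: 8.3
eef_pos: [0.496, -0.0332, 0.0376]
eef_rot: [-3.136, -0.004, 3.078]
contact_force: [-4.9, -8.5, 5.1]
opening: 0.0001
```

```bash
python3 - <<'E'
from h import *
st()
E
```

```text
t 8.3 jig [-32.2 -12.3] z 37.6 rot [-3.1361 -0.0038  3.0782] F [-4.9 -8.5  5.1] J [-0.31  0.51  0.35  2.1  -0.3   0.58  1.76]
```

Emit:
step_arm(
  commands=[
    [0,0,0,-0.001,0.002,0,1],
    [0,0,0,-0.001,0.003,0,1],
    [0,0,0,-0.001,0.003,0,1],
  ],
)

```text
time: 8.68
eef_pos: [0.4957, -0.0327, 0.0376]
eef_rot: [-3.134, -0.006, 3.076]
contact_force: [-5.3, -8.6, 6.7]
opening: 0.0004
```

```bash
python3 - <<'E'
from h import *
from plant import robot
st()
o=robot.get_obs();c=robot.camera("wrist");np.savez("w4.npz",p=o["eef_pos"],r=o["eef_rot"],**c)
cv2.imwrite("pics/w4.png",cv2.resize(c["color"][150:,160:560,::-1],None,fx=2,fy=2))
c=robot.camera("top");np.savez("top4.npz",**c)
cv2.imwrite("pics/top4.png",cv2.resize(c["color"][160:290,280:430,::-1],None,fx=4.5,fy=4.5,interpolation=cv2.INTER_CUBIC))
E
```

```text
t 8.68 jig [-32.5 -11.7] z 37.6 rot [-3.134  -0.0059  3.0759] F [-5.3 -8.6  6.7] J [-0.32  0.51  0.36  2.1  -0.3   0.59  1.76]
```

View pics/w4.png

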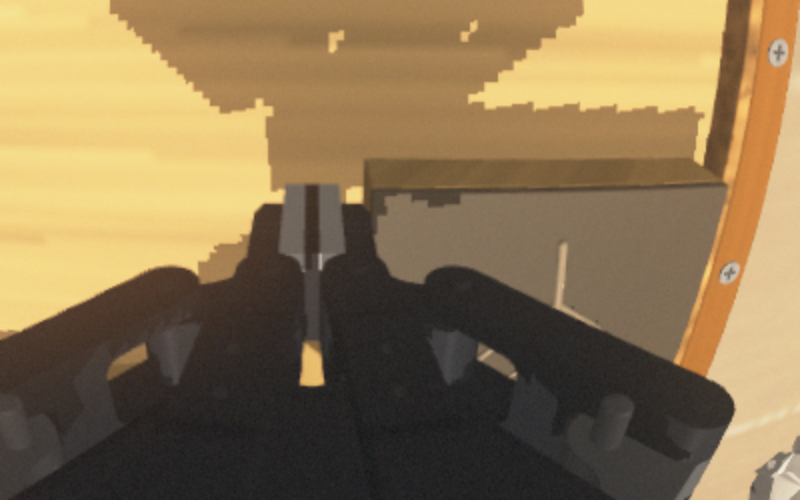

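View pics/top4.png

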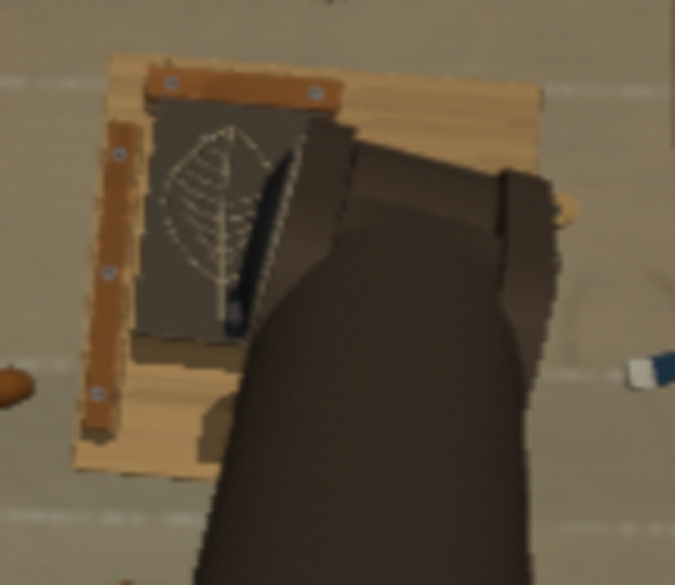

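```bash
python3 - <<'E'
from h import *
W=load("w4.npz");T=load("top4.npz");T0=load("top0.npz")
for q in [(727,183),(375,190)]: print(np.round(tojig(wonz(W,q[0]/2+160-.25,q[1]/2+150-.25,.037)),1))
# top: left edge & far/near corners in jig, compare bias with top0 
f4=lambda u,v:(u/4.5+280-.4,v/4.5+160-.4); f0=lambda u,v:(u/3.6+220-.36,v/3.6+160-.36)
for n,q in (("far left",(152,103)),("near left",(133,343)),("fence in far",(143,122)),("fence in near",(116,432)),("stop in",(147,98)),("stop in r",(338,110))): print(n,np.round(tojig(onz(T,*f4(*q),.037 if "left" in n else .028)),1))
for n,q in (("far left0",(342,113)),("near left0",(325,308)),("fence in far0",(329,97)),("fence in near0",(308,345)),("stop in0",(333,82))): print(n,np.round(tojig(onz(T0,*f0(*q),.037 if "left" in n else .028)),1))
E
```

```text
[-44.1  98.3]
[-45.9   1.1]
far left [ 90.8 100.9]
near left [-48.9 100.2]
fence in far [ 80.8 105.6]
fence in near [-99.8 106. ]
stop in [ 95.3 104.5]
stop in r [96.8 -7.7]
far left0 [68.4 95.7]
near left0 [-72.6  96.3]
fence in far0 [ 81.1 106.6]
fence in near0 [-99.5 106.5]
stop in0 [ 92.5 104.6]
```

The block has moved about 5 mm in y, with roughly 5 mm still to the cork. The arm is compliant, so I'll push with a larger offset.

Emit:
step_arm(
  commands=[
    [0,0,0,0,0.003,0,1],
    [0,0,0,0,0.005,0,1],
    [0,0,0,0,0.006,0,1],
    [0,0,0,0,0.006,0,1],
  ],
)

```text
time: 9.28
eef_pos: [0.4941, -0.0299, 0.0375]
eef_rot: [-3.131, -0.009, 3.073]
contact_force: [-7.7, -10.4, 8.0]
opening: -0.0001
```

```bash
python3 - <<'E'
from h import *
st()
E
```

```text
t 9.28 jig [-34.3  -9. ] z 37.5 rot [-3.1313 -0.009   3.0729] F [ -7.7 -10.4   8. ] J [-0.33  0.51  0.36  2.1  -0.3   0.59  1.75]
```

The force pattern suggests the block is turning clockwise. I'll back off, hop over the lever and push its far end in too.

Emit:
step_arm(
  commands=[
    [0,0,0,0,-0.015,0,1],
    [0,0,0,0,-0.03,0,1],
    [0.01,0,0,0,-0.032,-0.03,1],
    [0.01,0,0,0,-0.032,-0.055,1],
    [0.01,0,0,-0.04,-0.032,-0.055,1],
    [0.01,0,0,-0.08,-0.032,-0.055,1],
    [0.01,0,0,-0.095,-0.032,-0.055,1],
    [0.01,0,0,-0.095,-0.032,-0.055,1],
  ],
)

```text
time: 10.28
eef_pos: [0.588, -0.0684, 0.0917]
eef_rot: [-3.121, -0.009, 3.073]
contact_force: [-0.7, -0.7, -0.3]
opening: -0.0004
```

```bash
python3 - <<'E'
from h import *
from plant import robot
st(); print(plan(62,-42,.038))
o=robot.get_obs();c=robot.camera("wrist");np.savez("w5.npz",p=o["eef_pos"],r=o["eef_rot"],**c)
cv2.imwrite("pics/w5.png",cv2.resize(c["color"][:,160:560,::-1],None,fx=1.5,fy=1.5))
E
```

```text
t 10.28 jig [ 61.8 -41.7] z 91.7 rot [-3.1211 -0.0085  3.0726] F [-0.7 -0.7 -0.3] J [-0.27  0.56  0.41  1.84 -0.26  0.81  1.76]
[-0.0007  0.0008  0.0537]
```

View pics/w5.png

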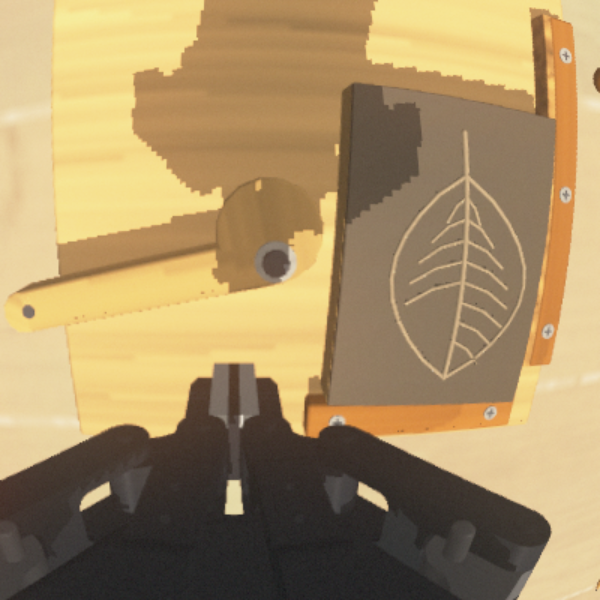

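The block has turned: its near-left corner is at the fence (about 555,118) and its far end is about 6 mm off. I'll square the tool, go down and push the far end.

```bash
cat >> h.py <<'E'
def turn():
    from plant import robot
    R=Ro.from_euler("xyz",robot.get_obs()["eef_rot"]); return np.round((R.inv()*Ro.from_euler("xyz",[np.pi,0,np.pi-.062])).as_rotvec(),4)
E
python3 - <<'E'
from h import *
print(turn()); W=load("w5.npz")
for q in [(345,88),(556,118),(329,402)]: print(np.round(tojig(wonz(W,q[0]/1.5+160-.2,q[1]/1.5-.2,.037)),1))
E
```

```text
[-0.0204 -0.0097 -0.0071]
[-44.3  -0. ]
[-43.5 102.3]
[90.  -1.8]
```

Emit:
step_arm(
  commands=[
    [-0.02,-0.01,-0.007,0,0.001,0.02,1],
    [-0.02,-0.01,-0.007,0,0.001,0.04,1],
    [-0.02,-0.01,-0.007,-0.001,0.001,0.052,1],
    [-0.02,-0.01,-0.007,-0.001,0.001,0.054,1],
    [-0.02,-0.01,-0.007,-0.001,0.01,0.054,1],
    [-0.02,-0.01,-0.007,-0.001,0.018,0.054,1],
    [-0.02,-0.01,-0.007,-0.001,0.023,0.054,1],
    [-0.02,-0.01,-0.007,-0.001,0.026,0.054,1],
  ],
)

```text
time: 11.32
eef_pos: [0.5893, -0.0428, 0.0373]
eef_rot: [-3.141, 0.001, 3.08]
contact_force: [0.4, -0.4, 0.5]
opening: 0.0001
```

```bash
python3 - <<'E'
from h import *
st(); print(turn(),plan(62,-9,.038))
E
```

```text
t 11.32 jig [ 61.5 -16. ] z 37.3 rot [-3.1414e+00  8.0000e-04  3.0803e+00] F [ 0.4 -0.4  0.5] J [-0.27  0.63  0.36  1.87 -0.32  0.7   1.78]
[-0.0002  0.0008  0.0007] [-0.0005  0.007  -0.0007]
```

Emit:
step_arm(
  commands=[
    [0,0,0,0,0.003,0,1],
    [0,0,0,0,0.005,0,1],
    [0,0,0,0,0.007,0,1],
    [0,0,0,0,0.009,0,1],
    [0,0,0,0,0.01,0,1],
  ],
)

```text
time: 11.95
eef_pos: [0.5899, -0.0335, 0.0374]
eef_rot: [-3.141, 0.001, 3.08]
contact_force: [-0.2, -3.7, 0.1]
opening: -0.0002
```

```bash
python3 - <<'E'
from h import *
st(); print(turn())
E
```

```text
t 11.95 jig [61.6 -6.7] z 37.4 rot [-3.1406e+00  1.1000e-03  3.0799e+00] F [-0.2 -3.7  0.1] J [-0.29  0.63  0.36  1.87 -0.32  0.7   1.77]
[-0.001   0.0011  0.0003]
```

Emit:
step_arm(
  commands=[
    [0,0,0,0,0.002,0,1],
    [0,0,0,0,0.004,0,1],
    [0,0,0,0,0.005,0,1],
  ],
)

```text
time: 12.32
eef_pos: [0.5901, -0.0327, 0.0375]
eef_rot: [-3.136, 0.002, 3.077]
contact_force: [-0.2, -13.3, 0.0]
opening: -0.0
```

```bash
python3 - <<'E'
from h import *
st(); print(turn())
E
```

```text
t 12.32 jig [61.7 -5.9] z 37.5 rot [-3.1363e+00  1.7000e-03  3.0769e+00] F [ -0.2 -13.3   0. ] J [-0.29  0.63  0.36  1.87 -0.32  0.7   1.76]
[-0.0053  0.0017 -0.0027]
```

The force rose to 13 N with almost no motion, so the far end is at the fence. I'll back off and look.

Emit:
step_arm(
  commands=[
    [0,0,0,0,-0.02,0,1],
    [-0.005,0.0,-0.003,0,-0.035,-0.01,1],
    [-0.005,0,-0.003,0,-0.035,-0.06,1],
    [-0.005,0,-0.003,-0.02,-0.035,-0.12,1],
    [-0.005,0,-0.003,-0.05,-0.02,-0.17,1],
    [-0.005,0,-0.003,-0.07,0,-0.2,1],
    [-0.005,0,-0.003,-0.07,0,-0.2,1],
    [-0.005,0,-0.003,-0.07,0,-0.2,1],
  ],
)

```text
time: 13.32
eef_pos: [0.6586, -0.037, 0.237]
eef_rot: [-3.141, 0.0, 3.079]
contact_force: [0.4, 0.0, 0.4]
opening: 0.0002
```

```bash
python3 - <<'E'
from h import *
from plant import robot
st();print(turn())
o=robot.get_obs();c=robot.camera("wrist");np.savez("w6.npz",p=o["eef_pos"],r=o["eef_rot"],**c)
cv2.imwrite("pics/w6.png",cv2.resize(c["color"][0:190,190:450,::-1],None,fx=3,fy=3,interpolation=cv2.INTER_CUBIC))
E
```

```text
t 13.32 jig [130.3  -5.9] z 237.0 rot [-3.1412e+00  1.0000e-04  3.0793e+00] F [0.4 0.  0.4] J [-0.32  0.5   0.45  1.54 -0.23  1.16  1.68]
[-0.0003  0.0001 -0.0003]
```

View pics/w6.png

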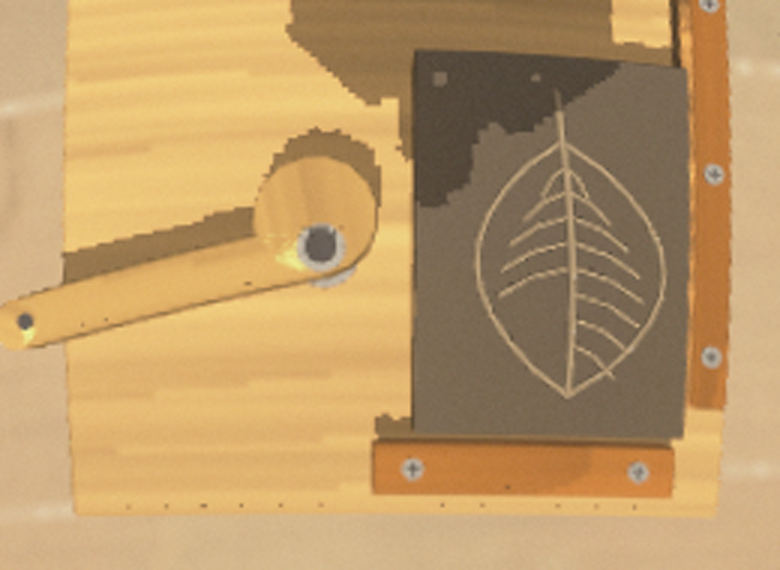

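```bash
python3 - <<'E'
from h import *
W=load("w6.npz")
f=lambda q:(q[0]/3+190-.33,q[1]/3-.33)
for n,q,z in [("nr",(414,50),.037),("nl",(686,70),.037),("fl",(683,438),.037),("fr",(413,431),.037),("stop in L",(671,448),.028),("stop in R",(376,444),.028),("stop outL",(671,497),.028),("stop out R",(374,493),.028),("fence in far",(690,405),.028),("fence in near",(691,80),.028),("bolt",(321,244),.04),("hole",(24,321),.037),("stopscr",(412,469),.028),("stopscr",(638,471),.028),("fscr",(714,174),.028),("fscr",(711,357),.028)]:
    print(n,np.round(tojig(wonz(W,*f(q),z)),1))
E
```

```text
nr [-46.7   4.9]
nl [-46.1 103.6]
fl [ 91.7 103.8]
fr [91.4  4.5]
stop in L [ 96.6 102.3]
stop in R [97.1 -8.6]
stop outL [115.4 103.4]
stop out R [115.2  -9.3]
fence in far [ 80.  109.1]
fence in near [-45.1 108.5]
bolt [ 25.2 -27.3]
hole [  47.3 -137. ]
stopscr [106.3   4.6]
stopscr [105.8  89.6]
fscr [ -8.7 116.9]
fscr [ 61.4 116.7]
```

The block now lies parallel, but it is about 3 mm short of the stop, having crept back while it turned. I'll push +x again.

```bash
python3 - <<'E'
from h import *
print(plan(-72,58,.11),plan(-72,58,.038))
E
```

```text
[0.202  0.0641 0.1267] [0.2019 0.0642 0.1987]
```

Emit:
step_arm(
  commands=[
    [0,0,0,0.05,0.016,0.02,1],
    [0,0,0,0.1,0.032,0.05,1],
    [0,0,0,0.15,0.048,0.08,1],
    [0,0,0,0.2,0.064,0.11,1],
    [0,0,0,0.203,0.064,0.13,1],
    [0,0,0,0.203,0.064,0.17,1],
    [0,0,0,0.203,0.064,0.195,1],
    [0,0,0,0.203,0.064,0.199,1],
    [0,0,0,0.203,0.064,0.199,1],
  ],
)

```text
time: 14.5
eef_pos: [0.4591, 0.0386, 0.0378]
eef_rot: [-3.141, -0.002, 3.078]
contact_force: [-0.5, 0.1, 0.5]
opening: -0.0
```

```bash
python3 - <<'E'
from h import *
st();print(turn())
E
```

```text
t 14.5 jig [-73.5  57.1] z 37.8 rot [-3.1406e+00 -1.6000e-03  3.0777e+00] F [-0.5  0.1  0.5] J [-0.46  0.47  0.33  2.18 -0.29  0.54  1.6 ]
[-0.001  -0.0016 -0.0019]
```

Emit:
step_arm(
  commands=[
    [0,0,0,-0.006,0,0,1],
    [0,0,0,-0.011,0,0,1],
    [0,0,0,-0.014,0,0,1],
    [0,0,0,-0.017,0,0,1],
    [0,0,0,-0.02,0,0,1],
    [0,0,0,-0.023,0,0,1],
    [0,0,0,-0.025,0,0,1],
  ],
)

```text
time: 15.38
eef_pos: [0.478, 0.0373, 0.0367]
eef_rot: [-3.14, -0.014, 3.078]
contact_force: [-20.6, 1.8, 15.9]
opening: -0.0
```

```bash
python3 - <<'E'
from h import *
st();print(turn())
E
```

```text
t 15.38 jig [-54.6  57. ] z 36.7 rot [-3.1405 -0.0139  3.0782] F [-20.6   1.8  15.9] J [-0.44  0.49  0.33  2.13 -0.29  0.57  1.61]
[-0.0011 -0.014  -0.0014]
```

The block is firm against the stop (20 N at −54.6). I'll back off, go over to the far right and recheck the fence contact.

Emit:
step_arm(
  commands=[
    [0,0.0,0,0.005,0,0,1],
    [0,-0.014,0,0.013,0,-0.01,1],
    [0,-0.014,0,0.013,-0.03,-0.05,1],
    [0,-0.014,0,-0.02,-0.07,-0.06,1],
    [0,-0.014,0,-0.07,-0.09,-0.06,1],
    [0,-0.014,0,-0.115,-0.09,-0.06,1],
    [0,-0.014,0,-0.117,-0.09,-0.06,1],
    [0,-0.014,0,-0.117,-0.09,-0.06,1],
  ],
)

```text
time: 16.38
eef_pos: [0.5893, -0.0599, 0.0953]
eef_rot: [-3.14, 0.0, 3.078]
contact_force: [0.3, -0.5, -0.6]
opening: -0.0003
```

```bash
python3 - <<'E'
from h import *
from plant import robot
st();print(turn(),plan(62,-20,.038))
o=robot.get_obs();c=robot.camera("wrist");np.savez("w7.npz",p=o["eef_pos"],r=o["eef_rot"],**c)
cv2.imwrite("pics/w7.png",cv2.resize(c["color"][:,160:560,::-1],None,fx=1.5,fy=1.5))
E
```

```text
t 16.38 jig [ 62.6 -33.1] z 95.3 rot [-3.1402e+00  1.0000e-04  3.0782e+00] F [ 0.3 -0.5 -0.6] J [-0.27  0.54  0.39  1.84 -0.27  0.81  1.77]
[-0.0014  0.0001 -0.0014] [0.0006 0.0132 0.0573]
```

View pics/w7.png

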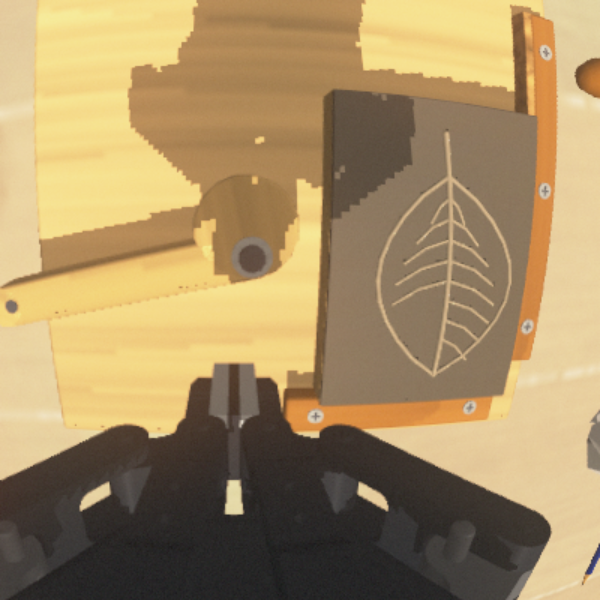

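The block appears to lie along the fence and against the stop. I'll press the far end to confirm.

Emit:
step_arm(
  commands=[
    [0,0,0,0.001,0,0.03,1],
    [0,0,0,0.001,0,0.053,1],
    [0,0,0,0.001,0,0.057,1],
    [0,0,0,0.001,0.01,0.057,1],
    [0,0,0,0.001,0.018,0.057,1],
    [0,0,0,0.001,0.023,0.057,1],
    [0,0,0,0.001,0.027,0.057,1],
    [0,0,0,0.001,0.03,0.057,1],
    [0,0,0,0.001,0.032,0.057,1],
    [0,0,0,0.001,0.032,0.057,1],
  ],
)

```text
time: 17.68
eef_pos: [0.5899, -0.0327, 0.0389]
eef_rot: [-3.136, 0.001, 3.075]
contact_force: [-1.3, -11.0, 2.6]
opening: -0.0
```

```bash
python3 - <<'E'
from h import *
st();print(turn())
E
```

```text
t 17.68 jig [61.5 -5.9] z 38.9 rot [-3.1355e+00  9.0000e-04  3.0747e+00] F [ -1.3 -11.    2.6] J [-0.29  0.62  0.36  1.87 -0.31  0.7   1.75]
[-0.0061  0.0009 -0.0049]
```

Both contacts are confirmed: it stops at the same position (−5.9) as before at 11 N. Now the lever: I'll go to the +x side of the arm, near its end.

Emit:
step_arm(
  commands=[
    [0,0,0,0,-0.01,0,1],
    [-0.006,0.001,-0.005,-0.004,-0.024,0.001,1],
    [-0.006,0.001,-0.005,-0.01,-0.045,0.001,1],
    [-0.006,0.001,-0.005,-0.017,-0.07,0.001,1],
    [-0.006,0.001,-0.005,-0.017,-0.095,0.001,1],
    [-0.006,0.001,-0.005,-0.017,-0.11,0.001,1],
    [-0.006,0.001,-0.005,-0.017,-0.11,0.001,1],
    [-0.006,0.001,-0.005,-0.017,-0.11,0.001,1],
  ],
)

```text
time: 18.68
eef_pos: [0.5996, -0.1423, 0.0384]
eef_rot: [3.141, -0.0, 3.081]
contact_force: [0.6, -0.4, -0.0]
opening: 0.0003
```

```bash
cat >> h.py <<'E'
B=np.array([25,-27.5])
def wp(th,r=95,lead=0):
    a=-.94-th; e=np.array([np.cos(a),np.sin(a)]); n=np.array([-e[1],e[0]])
    h=10*abs(n[0])+11*abs(n[1])
    # keep contact corner near radius r
    return B+r*e+n*(10+h-lead)
def rows(ths,r=95,lead=0):
    from plant import robot
    p=tojig(robot.get_obs()["eef_pos"])
    for t in ths:
        w=wp(t,r,lead)
        print(round(t,2),np.round(w,0),plan(*w,.038))
E
python3 - <<'E'
from h import *
from plant import robot
st();print(turn())
rows(np.arange(.4,2.25,.1))
c=robot.camera("side")
cv2.imwrite("pics/side8.png",cv2.resize(c["color"][130:245,270:430,::-1],None,fx=4.5,fy=4.5,interpolation=cv2.INTER_CUBIC))
E
```

```text
t 18.68 jig [  78.  -114.7] z 38.4 rot [ 3.1406e+00 -3.0000e-04  3.0807e+00] F [ 0.6 -0.4 -0. ] J [-0.09  0.66  0.35  1.81 -0.31  0.74  1.93]
[ 0.001  -0.0003  0.0011]
0.4 [  68. -115.] [ 0.0096 -0.0002  0.0004]
0.5 [  59. -119.] [ 0.0194 -0.0042  0.0004]
0.6 [  48. -122.] [ 0.0297 -0.0071  0.0004]
0.7 [  39. -124.] [ 0.0389 -0.009   0.0004]
0.8 [  30. -125.] [ 0.0476 -0.01    0.0004]
0.9 [  21. -125.] [ 0.0565 -0.0103  0.0004]
1.0 [  12. -125.] [ 0.0656 -0.0097  0.0004]
1.1 [   3. -123.] [ 0.0746 -0.0082  0.0004]
1.2 [  -6. -121.] [ 0.0837 -0.0058  0.0004]
1.3 [ -15. -117.] [ 0.0926 -0.0025  0.0004]
1.4 [ -23. -113.] [0.1012 0.0018 0.0004]
1.5 [ -32. -108.] [0.1095 0.007  0.0004]
1.6 [ -39. -102.] [0.1173 0.0132 0.0004]
1.7 [-47. -95.] [0.1245 0.0202 0.0005]
1.8 [-53. -87.] [0.131  0.0281 0.0005]
1.9 [-59. -78.] [0.1367 0.0367 0.0005]
2.0 [-64. -69.] [0.1414 0.046  0.0005]
2.1 [-67. -59.] [0.1452 0.0559 0.0005]
2.2 [-70. -49.] [0.1479 0.0662 0.0005]
```

View pics/side8.png

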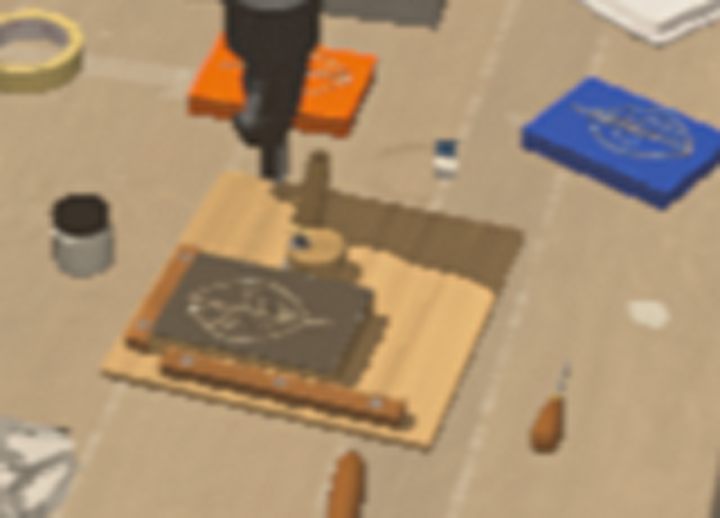

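The side view shows the block home in the corner (265,310) and the finger (272,165) beside the lever end on the stop side. Now I'll sweep the lever.

Emit:
step_arm(
  commands=[
    [0,0,0,0.01,-0.001,0,1],
    [0,0,0,0.02,-0.004,0,1],
    [0,0,0,0.03,-0.007,0,1],
    [0,0,0,0.039,-0.009,0,1],
    [0,0,0,0.048,-0.01,0,1],
    [0,0,0,0.057,-0.01,0,1],
    [0,0,0,0.066,-0.01,0,1],
    [0,0,0,0.075,-0.008,0,1],
    [0,0,0,0.084,-0.006,0,1],
    [0,0,0,0.093,-0.003,0,1],
  ],
)

```text
time: 19.98
eef_pos: [0.5062, -0.1393, 0.0385]
eef_rot: [3.141, -0.0, 3.081]
contact_force: [1.1, -0.4, -0.7]
opening: 0.0
```

```bash
python3 - <<'E'
from h import *
from plant import robot
st();print(turn())
rows(np.arange(1.3,2.25,.1))
c=robot.camera("top")
cv2.imwrite("pics/top9.png",cv2.resize(c["color"][160:290,280:440,::-1],None,fx=4.5,fy=4.5,interpolation=cv2.INTER_CUBIC))
c=robot.camera("side")
cv2.imwrite("pics/side9.png",cv2.resize(c["color"][130:245,270:430,::-1],None,fx=4.5,fy=4.5,interpolation=cv2.INTER_CUBIC))
E
```

```text
t 19.98 jig [ -15.5 -117.5] z 38.5 rot [ 3.1408e+00 -1.0000e-04  3.0813e+00] F [ 1.1 -0.4 -0.7] J [-0.09  0.54  0.34  2.03 -0.31  0.62  1.97]
[ 0.0008 -0.0001  0.0017]
1.3 [ -15. -117.] [-0.0009  0.0002  0.0005]
1.4 [ -23. -113.] [0.0077 0.0045 0.0005]
1.5 [ -32. -108.] [0.016  0.0097 0.0005]
1.6 [ -39. -102.] [0.0238 0.0159 0.0005]
1.7 [-47. -95.] [0.031  0.0229 0.0005]
1.8 [-53. -87.] [0.0375 0.0308 0.0005]
1.9 [-59. -78.] [0.0432 0.0394 0.0005]
2.0 [-64. -69.] [0.048  0.0487 0.0005]
2.1 [-67. -59.] [0.0517 0.0586 0.0005]
2.2 [-70. -49.] [0.0544 0.0689 0.0005]
```

View pics/side9.png

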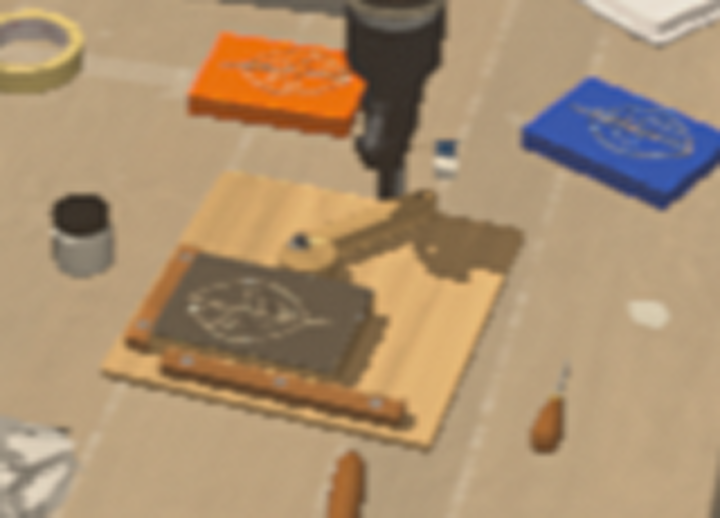

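The lever (345,240) is following the finger, and the block has not moved. On to about 1.9.

Emit:
step_arm(
  commands=[
    [0,0,0,0.008,0.004,0,1],
    [0,0,0,0.016,0.01,0,1],
    [0,0,0,0.024,0.016,0,1],
    [0,0,0,0.031,0.023,0,1],
    [0,0,0,0.038,0.031,0,1],
    [0,0,0,0.043,0.039,0,1],
    [0,0,0,0.045,0.044,0,1],
  ],
)

```text
time: 20.95
eef_pos: [0.4644, -0.0932, 0.039]
eef_rot: [-3.141, 0.002, 3.081]
contact_force: [6.2, -8.0, -2.6]
opening: -0.0001
```

```bash
python3 - <<'E'
from h import *
st();print(turn())
rows(np.arange(1.8,2.3,.05))
E
```

```text
t 20.95 jig [-60.  -74.1] z 39.0 rot [-3.1410e+00  2.3000e-03  3.0808e+00] F [ 6.2 -8.  -2.6] J [-0.18  0.48  0.35  2.16 -0.3   0.55  1.9 ]
[-0.0006  0.0023  0.0012]
1.8 [-53. -87.] [-0.0069 -0.0127  0.001 ]
1.85 [-56. -83.] [-0.004  -0.0085  0.001 ]
1.9 [-59. -78.] [-0.0012 -0.0041  0.001 ]
1.95 [-61. -74.] [0.0013 0.0005 0.001 ]
2.0 [-64. -69.] [0.0035 0.0052 0.001 ]
2.05 [-66. -64.] [0.0055 0.0101 0.001 ]
2.1 [-67. -59.] [0.0073 0.0151 0.001 ]
2.15 [-69. -54.] [0.0088 0.0202 0.001 ]
2.2 [-70. -49.] [0.01   0.0254 0.001 ]
2.25 [-71. -44.] [0.0109 0.0297 0.001 ]
```

Emit:
step_arm(
  commands=[
    [0,0,0,0.004,0.007,0.001,1],
    [0,0,0,0.006,0.012,0.001,1],
    [0,0,0,0.008,0.018,0.001,1],
    [0,0,0,0.009,0.022,0.001,1],
    [0,0,0,0.01,0.026,0.001,1],
    [0,0,0,0.01,0.027,0.001,1],
  ],
)

```text
time: 21.7
eef_pos: [0.4578, -0.0673, 0.0386]
eef_rot: [-3.139, 0.007, 3.079]
contact_force: [4.3, -9.1, 1.4]
opening: -0.0001
```

```bash
python3 - <<'E'
from h import *
st();print(turn(),plan(-70,-48.5))
E
```

```text
t 21.7 jig [-68.2 -48.6] z 38.6 rot [-3.1388  0.0066  3.0793] F [ 4.3 -9.1  1.4] J [-0.24  0.46  0.35  2.19 -0.3   0.53  1.84]
[-0.0028  0.0066 -0.0003] [ 0.0018  0.0001 -0.    ]
```

The finger is at the 2.2 position. I'll back off, rise and check.

Emit:
step_arm(
  commands=[
    [0,0,0,0.002,-0.015,0,1],
    [-0.003,0.007,0,0.002,-0.025,-0.01,1],
    [-0.003,0.007,0,0.002,-0.025,-0.06,1],
    [-0.003,0.007,0,-0.05,-0.015,-0.12,1],
    [-0.003,0.007,0,-0.1,0.01,-0.17,1],
    [-0.003,0.007,0,-0.15,0.03,-0.2,1],
    [-0.003,0.007,0,-0.2,0.043,-0.2,1],
    [-0.003,0.007,0,-0.2,0.043,-0.2,1],
    [-0.003,0.007,0,-0.2,0.043,-0.2,1],
  ],
)

```text
time: 22.82
eef_pos: [0.6586, -0.0363, 0.2396]
eef_rot: [-3.141, -0.002, 3.08]
contact_force: [-0.9, -1.0, -0.1]
opening: 0.0003
```

```bash
python3 - <<'E'
from h import *
from plant import robot
st();print(turn())
o=robot.get_obs();c=robot.camera("wrist");np.savez("w10.npz",p=o["eef_pos"],r=o["eef_rot"],**c)
cv2.imwrite("pics/w10.png",cv2.resize(c["color"][0:190,190:450,::-1],None,fx=3,fy=3,interpolation=cv2.INTER_CUBIC))
c=robot.camera("side")
cv2.imwrite("pics/side10.png",cv2.resize(c["color"][130:245,270:430,::-1],None,fx=4.5,fy=4.5,interpolation=cv2.INTER_CUBIC))
E
```

```text
t 22.82 jig [130.3  -5.3] z 239.6 rot [-3.1413e+00 -1.9000e-03  3.0797e+00] F [-0.9 -1.  -0.1] J [-0.32  0.5   0.44  1.53 -0.22  1.16  1.68]
[-0.0003 -0.0019  0.0001]
```

View pics/w10.png

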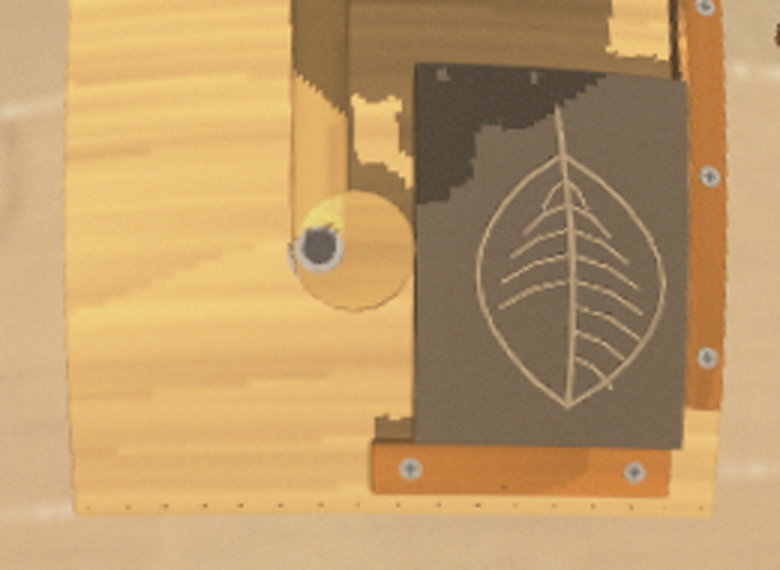

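View pics/side10.png

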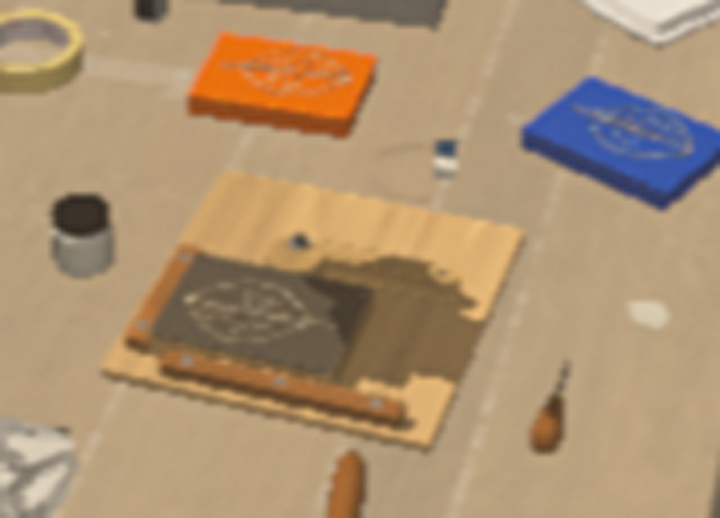

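The wrist picture shows the block flush at the stop (its edge at v≈447 touches the strip) and along the fence. The cam rim (414,250) touches the block, and the arm points along −x. I'll quantify this.

```bash
python3 - <<'E'
from h import *
W=load("w10.npz")
f=lambda q:(q[0]/3+190-.33,q[1]/3-.33)
g={}
for n,q,z in [("nr",(415,63),.037),("nl",(686,81),.037),("fl",(682,447),.037),("fr",(414,442),.037),("bolt",(320,247),.04),("eL0",(292,10),.037),("eL1",(293,180),.037),("eR0",(349,10),.037),("eR1",(349,180),.037),("camR",(414,250),.037),("stopscr",(410,469),.028),("stopscr2",(634,471),.028),("fscr",(709,176),.028),("fscr2",(706,358),.028)]:
    g[n]=tojig(wonz(W,*f(q),z));print(n,np.round(g[n],1))
print("centre",(g["nr"]+g["nl"]+g["fl"]+g["fr"])/4)
for a,b in(("eL1","eL0"),("eR1","eR0")):
    d=g[b]-g[a];an=np.arctan2(d[1],d[0]);print("theta",(-.94-an)%(2*np.pi))
for a,b in(("nr","fr"),("nl","fl")):
    d=g[b]-g[a];print("yaw",np.arctan2(d[1],d[0]))
E
```

```text
nr [-43.    5.9]
nl [-43.1 105. ]
fl [ 94.9 105.2]
fr [95.2  5.7]
bolt [ 25.6 -27.2]
eL0 [-64.6 -37.6]
eL1 [  0.7 -36.8]
eR0 [-64.  -17.3]
eR1 [  1.1 -17.2]
camR [26.5  5.5]
stopscr [106.2   4.6]
stopscr2 [105.7  89.5]
fscr [ -8.7 116.6]
fscr2 [ 61.5 116.4]
centre [25.98490433 55.46403213]
theta 2.189735800458084
theta 2.199752582239201
yaw -0.001688376469977242
yaw 0.0012682654887600725
```

The lever is at about 2.195 and the block centre at about (26.0, 55.5) mm, against a home of (25, 55). The block's yaw is about 0. The robot is clear of everything, so I'm handing in.

```bash
python3 -c "
from plant import robot
print(robot.hand_in())"
```

```text
the job is handed in; nothing more can be done
None
```

The lino block is home in the corner against both the side fence and the end stop, and the cam lever is turned to its tightest point. I handed the job in at about 23 s.

**What I did:** I pushed the block with the closed fingertip to the end stop, then to the side fence. The first fence push turned the block slightly, and it crept about 3 mm back off the stop. I mended that by pushing the far end to the fence and then the block to the stop again. After that I swept the lever clockwise to the tight position and withdrew.

**Last checks:**

| Check | Measured | Target |
|---|---|---|
| Block centre in the jig | about (26.0, 55.5) mm | (25, 55) mm |
| Block turn | under 0.1° | square to the jig |
| Lever angle | about 2.19–2.20 | 2.2 |

- **Contacts:** in the last wrist picture the cam touches the block and the block's edges meet the stop and fence.
- **Forces:** the highest force I read was about 26 N, in the second push to the stop. Readings come only at the end of each move.
- **Bystanders:** in the last side view the gouge, ink jar and eraser look unmoved. Only the handle of the roller shows there, and I didn't measure their positions again.
- **Disagreement:** the fence screws read about 1.5 mm off their expected line, which is within the calibration error. The force stops and the last picture both put the block home.

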